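# Hold the L-shaped rail in the shelf corner, ready for screwing

## Robot

A 6-joint arm with a two-finger parallel gripper is mounted at the origin on the work surface. World frame = base frame: x ahead of the robot, y to its left, z up, the work surface at z = 0. Lengths are in m, angles in rad, forces in N, time in s.
With the tool pointing down it reaches from about 0.3 to 0.825 m from the base axis. Payload 5.4 kg.
Tool frame: the origin (TCP) lies on the centre line of the jaws, within the pads' length; the fingertips stand 17 mm ahead of it and the grasp point (between the pads) lies 2 mm behind it; z points along the fingers, y is the direction in which the jaws open and shut (so a half turn about z gives the same grasp; the last joint's range is limited). The gripper opens to 92 mm and grips with 3 to 60 N. Pads are 20 mm wide; open, the fingers measure 128 mm over their backs; the gripper's body (75 mm by 189 mm) begins 69 mm behind the grasp point.
Start: joints at [-1.366, 0.158, 1.597, -0, 1.386, -0.21], TCP at [0.232, -0.526, 0.232] pointing down, gripper open.
Joint ranges: [-2.91, 2.91], [-0.94, 2.29], [0.18, 2.7], [-1.29, 4.43], [0.17, 2.64], [-3, 3]. Speed limits (rad/s): [2.57, 2.57, 3.14, 3.14, 3.14, 3.14].

## Interface

Orientations are given as a rotation vector (axis times angle).
In Python, from station import robot gives the robot as it stands.
- The arm moves only by the shell command python3 -m jog 'ROWS' [FORCE]. ROWS is JSON, a list of rows, each a list of 7 numbers: the turn, a rotation vector about the tool's x, y, z in rad, then the shift along the tool's x, y, z in m, then the finger opening in m, from 0 to 0.0919. A call has 1 to 5 rows; each row is the pose to reach, as a shift and turn from the pose commanded when the call began, along the tool's axes at that moment; what a row does not reach only later rows make up. A row lasts 1/12 s, in which the tool goes at most 41.7 mm and 7.16 degrees, less where a joint would pass 70% of its speed; a pose out of reach is approached as far as the arm can. A call with a gripper value outside its range is refused whole. The fingers move at their own pace and stop on an object; FORCE is the grip in N (left out, the last holds). Time passes only in rows, so rows that repeat a pose let the fingers close. It gives the time, the measured TCP pose, the force and the opening at its end, in the units of the state.
- robot.sense(): the state, without advancing time (a new reading comes with each control period).
- robot.get_image(name): name is "scene" or "top" or "wrist"; returns the picture (400x640x3 uint8, blue, green, red); there is no depth.
- robot.get_calibration(name): a dict with "intrinsics" (3x3 intrinsics, pixels), "xyz" and "rotation" of the camera in the world. Camera axes: x right, y up, looking along -z (the intrinsics and any distortion apply to the point x, -y, -z); pixel columns grow to the right and rows downward; lengths in m; the calibration is good to about 2 mm. A picture is of the moment at which its call begins: read the wrist's pose just before it. get_calibration takes no time and is no camera call; for the wrist camera it gives the pose at the moment of the call.
- robot.sign_off(): hands the job in, once; it reports no verdict.
The state is a dict: "t": time; "joint_pos": joint angles; "dq": joint speeds; "joint_torque": joint torques, N m; "tcp_pos": TCP position; "orientation": TCP orientation; "contact_force": force on the tool from outside, world axes, zero at the start; "torque": the same for the moment, N m; "width": finger opening in m.
Only numpy, scipy, OpenCV 4.12 (cv2) and the standard library are available. Lean on these libraries where they do the work, as an engineer would, in place of code of your own. Each camera call takes 0.05 s, during which the arm holds its last target.

## Task

Swing the steel stop arm on the white shelf out from the lip until it seats fully home in its end position, square to the lip. Then bring the wooden L-shaped rail into the corner between board and lip, flat on the board, its upright leg flush along the lip and its end up against the arm, ready for screwing. Finish while holding it there: keep the fingers pushing firmly on it with one diagonal push, down onto the board and into the lip at the same time, do not let go, and leave the dish, sieve, spatula and acrylic box where they are.

Things in the scene. Friction and masses are not known exactly. Their poses are not given: they have to be found in the camera images.
- seat (a point): Fixed point of the white MDF shelf where the lip's inner face meets the board's top (40 mm above the work surface), in line with the stopping face of the swung-out arm. Axes: x square to the lip, towards it and away from the robot; y along the lip; z up. The rail's heel belongs here.
- stop_arm (a joint): Angle of the stop arm, a steel bar 20 mm wide, 115 mm long, 4 to 24 mm above the board. 0: folded along the lip (to +y of the seat), where the rail must go. 1.57: square to the lip, pointing to -x, at its hard stop. Friction keeps it where left (1 to 2 N at the peg moves it); from 1.3 it must climb a sprung detent (about 6 N), which past 1.5 pushes it home and holds it.
- stop_hinge (a point): Point on the arm's upright hinge axis at the board's top: 20 mm out from the lip, 10 mm to -y of the seat point. Fixed in the shelf.
- stop_peg (a point): Centre of the top of the round upright grip peg (diameter 16 mm, black) on the free end of the arm, 95 mm from the hinge axis, 70 mm above the board; the peg stands 46 mm above the arm's bar. Axes turn with the arm.
- strip: The rail: loose beech L-section, 140 mm long (y), 45 mm deep (x), 50 mm tall, about 120 g. Legs 10 mm thick: the flat leg lies on the board (x -22.5 to +22.5 mm), the upright leg stands along its far edge (x 12.5 to 22.5 mm). Origin: centre of its underside. Its +x points roughly to the lip, so the inside of the L faces the robot.
- strip_heel (a point): The rail's outer bottom corner at its -y end, 22.5 mm to +x and 70 mm to -y of the origin: comes to the seat point when the rail is in place.
- board: Flat board of the shelf, fixed, 18 mm MDF, 740 mm along y, 300 mm deep; in the seat frame it spans x -282 to +18 mm, y -310 to +430 mm, top at z = 0. Origin: on the work surface 112 mm to -x, 60 mm to +y of the seat point and 40 mm below it; same axes as the seat.
- lip: Upright lip on the board's far edge, fixed, 18 mm thick, 35 mm above the board, whole length, inner face at x = 0 of the seat frame. Steel clips at y = -220 and -50 mm reach 5 mm in from it and 17 mm above it and pinch a rolled placemat behind it (y -280 to +20 mm, x 20 to 65 mm, as tall as the lip). Origin and axes as board.
- dish: Bystander: cobalt ceramic dish, 110 mm across, 32 mm tall, standing near the shelf's -y end. Origin: centre of its underside.
- acrylic_box: Bystander: round clear acrylic box, 82 mm across, 40 mm tall, hinged lid shut, near the shelf's -y end. Origin: centre of its underside.
- sieve: Bystander: stainless sieve lying upside down, bowl 96 mm across and 42 mm tall, handle reaching 155 mm to its -x, at the shelf's +y end. Origin: centre of the bowl's underside.
- spatula: Bystander: yellow plastic spatula, 220 mm long, lying flat towards the shelf's +y end, lengthways square to the lip. Origin: centre of its underside.
Things that resemble listed ones, but are neither listed nor needed, are in the scene too. Of the things like the strip, leave any that is turquoise; of the rest the smaller one is meant.

How it is judged:
By the outcome, as a careful person would: the job done as asked, in the order asked, and still so for the second after the job is handed in, while the arm keeps its last pose, push and grip.
It also fails if it takes over 66 s, if anything falls off the work surface, if the arm or the gripper's body presses on something with over 40 N, if the wrist force passes 120 N, or if a joint passes its speed limit or range.

## Working session

There is one attempt and no reset: what is moved stays moved. The work goes in short steps, Python scripts to look and compute and a shell command to move; the robot and the scene stay as the last step left them, time stands still between calls to the robot, and variables do not carry over. Pictures are saved under pics/ and viewed, and the job is handed in when it is done.

```bash
ls; mkdir -p pics; python3 - <<'E'
from station import robot
import cv2
s=robot.sense();print(s)
for n in ["scene","top","wrist"]:
    c=robot.get_calibration(n);print(n,c)
    cv2.imwrite(f"pics/{n}0.png",robot.get_image(n))
E
```

```text
pics
{'t': 0.0, 'joint_pos': array([-1.36608891e+00,  1.59063356e-01,  1.59821012e+00, -6.55812730e-06,
        1.38618175e+00, -2.10092746e-01]), 'dq': array([ 0.00033652,  0.00066742,  0.00026274, -0.00076408, -0.00052784,
       -0.0004261 ]), 'joint_torque': array([ 1.14355128e-04, -3.85570550e+01, -3.22105694e+01,  7.00191711e-02,
        3.77712690e-02, -1.41598407e-04]), 'tcp_pos': array([ 0.23159013, -0.52566038,  0.23062192]), 'orientation': array([-3.07244396e+00, -6.46523768e-01,  2.24531217e-06]), 'contact_force': array([ 0.62659848, -0.39238925,  0.67404838]), 'torque': array([-0.02087148,  0.00349195, -0.05732914]), 'width': 0.09186262062276528}
scene {'intrinsics': array([[395.86320083,   0.        , 322.62151648],
       [  0.        , 395.86320083, 195.95466826],
       [  0.        ,   0.        ,   1.        ]]), 'xyz': array([0.9579989 , 0.67316322, 1.0758095 ]), 'rotation': array([0.2764524 , 0.77495507, 2.39816317])}
top {'intrinsics': array([[411.44607682,   0.        , 318.07654181],
       [  0.        , 411.44607682, 197.10790185],
       [  0.        ,   0.        ,   1.        ]]), 'xyz': array([0.42329682, 0.13052994, 1.1322341 ]), 'rotation': array([ 0.05658992, -0.10216168, -1.56765969])}
wrist {'intrinsics': array([[276.62722376,   0.        , 323.84342777],
       [  0.        , 276.62722376, 201.51286028],
       [  0.        ,   0.        ,   1.        ]]), 'xyz': array([ 0.30769939, -0.49156143,  0.38403448]), 'rotation': array([-0.26579477,  0.17598132, -1.14729638])}
```

View pics/scene0.png

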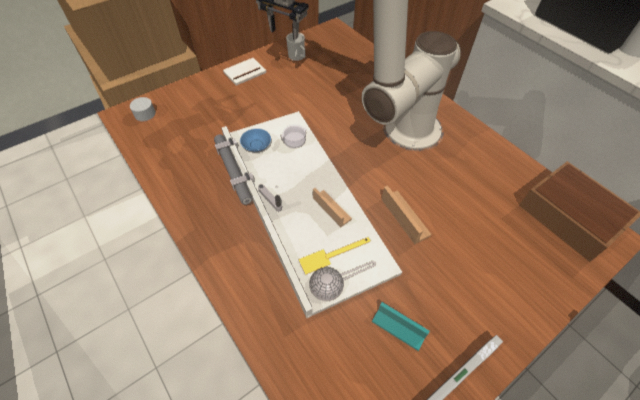

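View pics/top0.png

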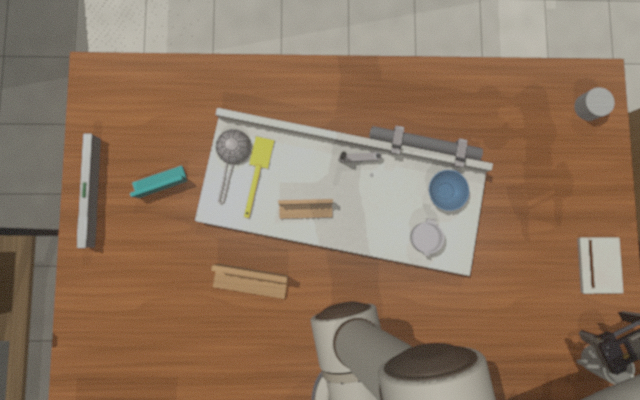

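View pics/wrist0.png

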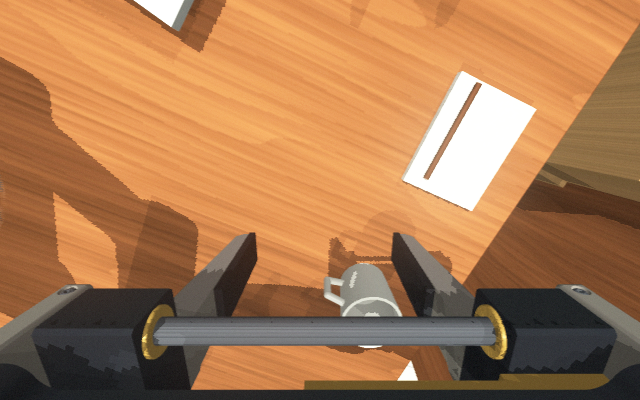

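Views: Rail-like things in the top image: turquoise (158,181), wooden on the board (306,208), and a longer wooden one on the table (250,282). The one on the board is smaller, so it is the candidate. The stop arm with its black peg is at about (360,157). Next I take close crops.

```bash
python3 - <<'E'
import cv2
t=cv2.imread("pics/top0.png")
cv2.imwrite("pics/c1.png",cv2.resize(t[170:300,190:350],None,fx=5,fy=4.6,interpolation=cv2.INTER_CUBIC)[:600])
cv2.imwrite("pics/c2.png",cv2.resize(t[110:210,330:500],None,fx=4.7,fy=4.7,interpolation=cv2.INTER_CUBIC))
E
```

```text
(no output)
```

View pics/c1.png

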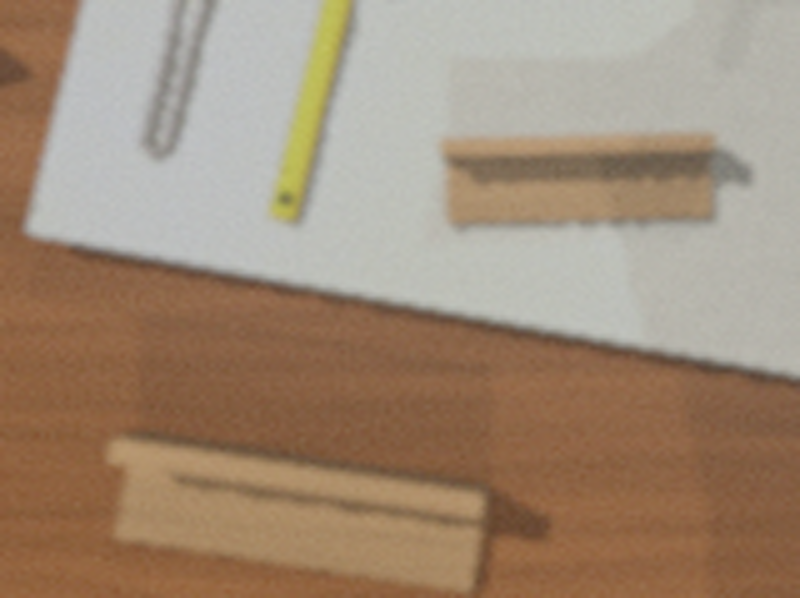

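View pics/c2.png

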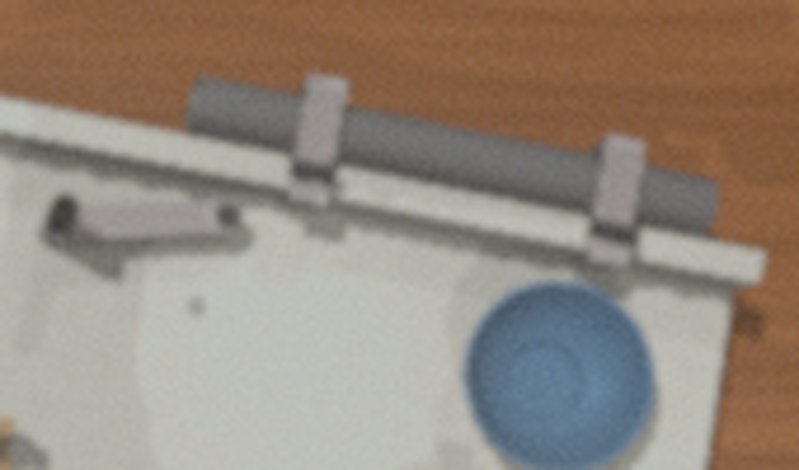

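```bash
cat > h.py <<'E'
import numpy as np, cv2
from scipy.spatial.transform import Rotation as R
def ray(c,u,v):
    K=c["intrinsics"];d=np.array([(u-K[0,2])/K[0,0],-(v-K[1,2])/K[1,1],-1.]);return R.from_rotvec(c["rotation"]).apply(d)
def at(c,u,v,z):
    d=ray(c,u,v);o=c["xyz"];return o+d*(z-o[2])/d[2]
def px(c,p):
    q=R.from_rotvec(c["rotation"]).inv().apply(np.atleast_2d(p)-c["xyz"]);K=c["intrinsics"]
    return np.c_[K[0,2]+K[0,0]*q[:,0]/-q[:,2],K[1,2]+K[1,1]*q[:,1]/q[:,2]]
E
python3 - <<'E'
import cv2
t=cv2.imread("pics/top0.png")
def crop(n,x,y,w=50,h=40,k=8):
    return cv2.resize(t[y:y+h,x:x+w],None,fx=k,fy=k,interpolation=cv2.INTER_CUBIC)
import numpy as np
a=np.vstack([np.hstack([crop(0,195,95,50,36),crop(0,460,145,50,36)]),np.hstack([crop(0,185,200,50,36),crop(0,445,250,50,36)])])
cv2.imwrite("pics/c3.png",a)
E
```

```text
(no output)
```

View pics/c3.png

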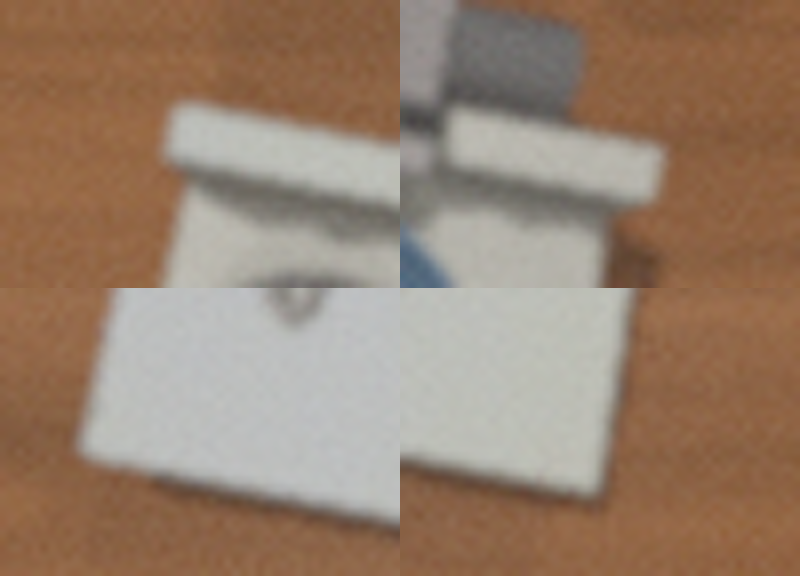

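```bash
cat > fit.py <<'E'
from h import *
from station import robot
from scipy.optimize import least_squares
c=robot.get_calibration("top")
P=np.array([[0,430,35],[18,430,35],[18,-310,35],[0,-310,35],[-282,430,0],[-282,-310,0]])/1e3
U=np.array([[215.4,115.2],[216.5,107.8],[493.1,163.5],[491.9,170.6],[195,221.2],[470.4,276.2]])-.44
def W(p,P): return np.c_[R.from_euler('z',p[2]).apply(P)]+[p[0],p[1],.04]
f=least_squares(lambda p:(px(c,W(p,P))-U).ravel(),[.6,.1,0]);print("seat",f.x,np.degrees(f.x[2]));print(f.fun.reshape(-1,2).round(1))
S=f.x
def loc(w): return R.from_euler('z',-S[2]).apply(np.atleast_2d(w)-[S[0],S[1],.04])*1e3
peg=at(c,343.2,154.7,.11);print("peg",peg,loc(peg))
print("hinge px expected",px(c,W(S,np.array([[-.02,-.01,.024]]))))
# strip: params x,y,th (world), origin underside z .04
Q=np.array([[22.5,70,50],[22.5,-70,50],[-22.5,70,10],[-22.5,-70,10]])/1e3
V=np.array([[278.6,200.4],[333,199.3],[280,218.3],[332.4,217.4]])-.44
g=least_squares(lambda p:(px(c,W(p,Q))-V).ravel(),[.45,.15,0]);print("strip",g.x,np.degrees(g.x[2]));print(g.fun.reshape(-1,2).round(1));print("strip in seat",loc([g.x[0],g.x[1],.04]))
cs=robot.get_calibration("scene")
print("scene px: corners",px(cs,W(S,P)).round(1),"peg",px(cs,peg).round(1),"strip",px(cs,W(g.x,Q)).round(1))
E
python3 fit.py
python3 - <<'E'
import cv2,numpy as np
t=cv2.imread("pics/scene0.png")
cv2.imwrite("pics/c4.png",cv2.resize(t[120:320,210:410],None,fx=3,fy=3,interpolation=cv2.INTER_CUBIC))
E
```

```text
seat [ 0.66389243 -0.05256643 -0.19477356] -11.159703201827922
[[ 0.2 -0.2]
 [ 0.6  0.6]
 [-0.3  0.3]
 [-0.1 -0.2]
 [ 0.   0.1]
 [-0.5 -0.4]]
peg [0.6350487  0.03727455 0.11      ] [[-45.68655124  82.55967597  70.        ]]
hinge px expected [[377.70349063 155.74073945]]
strip [0.50122607 0.13190449 0.02146989] 1.2301338179014465
[[-0.3 -0.3]
 [ 0.4 -0.2]
 [-0.5  0.3]
 [ 0.4  0.2]]
strip in seat [[-195.2938983   149.49969102    0.        ]]
scene px: corners [[312.1 308. ]
 [305.8 310.9]
 [220.4 127.2]
 [225.3 125.7]
 [402.  271.1]
 [298.  110.7]] peg [[277.4 195.9]] strip [[340.5 218. ]
 [311.9 188.1]
 [351.  217.6]
 [323.  188.9]]
```

View pics/c4.png

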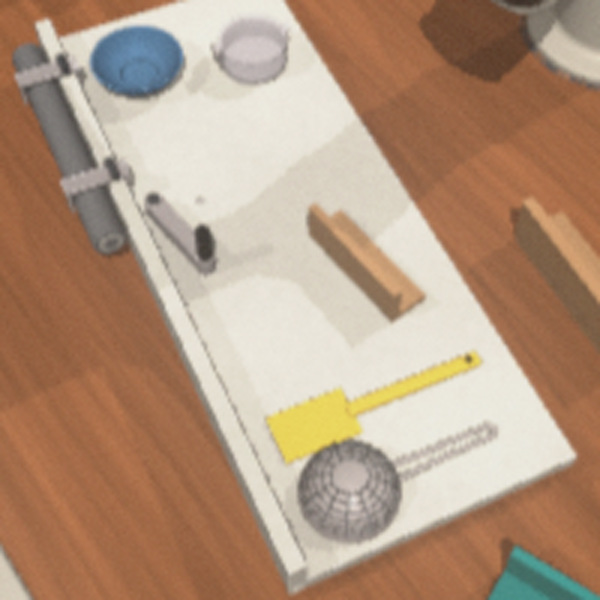

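Scene crop: board corners, peg and rail project within about 1-2 px of where I see them. The rail-like thing on the board is about 140 mm long, so it is the strip. The stop arm is at about 0.27 rad, with its peg 96 mm from the hinge. Next: a helper that converts targets to tool-frame shifts.

```bash
cat > go.py <<'E'
# usage: go.py lx ly lz(mm, seat frame, TCP) yawdeg(tool x in seat frame) -> row numbers from commanded pose (~measured)
import sys,numpy as np
from station import robot
from scipy.spatial.transform import Rotation as R
S=np.array([0.66389243,-0.05256643,.04]);TH=-0.19477356
Rs=R.from_euler('z',TH)
def state():
    s=robot.sense();p=Rs.inv().apply(s["tcp_pos"]-S)*1e3;r=R.from_rotvec(s["orientation"])
    m=(Rs.inv()*r).as_matrix()
    print("t %.2f loc"%s["t"],p.round(1),"yaw %.1f"%np.degrees(np.arctan2(m[1,0],m[0,0])),"z",m[:,2].round(3),"F loc",Rs.inv().apply(s["contact_force"]).round(1),"w %.4f"%s["width"],"q",s["joint_pos"].round(2))
    return s,r
if __name__=="__main__":
    s,r=state()
    if len(sys.argv)>1:
        a=list(map(float,sys.argv[1:]))
        T=Rs*R.from_euler('z',a[3],degrees=True)*R.from_euler('x',180,degrees=True)
        d=r.inv().apply(S+Rs.apply(np.array(a[:3])/1e3)-s["tcp_pos"])
        print("turn",(r.inv()*T).as_rotvec().round(4),"shift",d.round(4))
E
python3 go.py -45.7 82.6 190 0
```

```text
t 0.15 loc [-332.5 -547.9  190.9] yaw 34.9 z [-0.001  0.001 -1.   ] F loc [ 0.3 -0.2  0.5] w 0.0921 q [-1.37  0.16  1.6   0.    1.39 -0.21]
turn [-1.500e-03  1.000e-04  6.096e-01] shift [ 0.5961 -0.3528  0.0015]
```

```bash
python3 -m jog '[[0,0,0.61,0.596,-0.353,0,0.06],[0,0,0.61,0.596,-0.353,0,0.06],[0,0,0.61,0.596,-0.353,0,0.06],[0,0,0.61,0.596,-0.353,0,0.06],[0,0,0.61,0.596,-0.353,0,0.06]]' 20; python3 go.py -45.7 82.6 190 0
```

```text
t: 0.57
tcp_pos: [0.3486, -0.3625, 0.2313]
orientation: [-3.127, 0.296, 0.0]
contact_force: [0.9, 0.2, 0.3]
width: 0.0614
t 0.57 loc [-249.4 -365.1  191.3] yaw 0.3 z [-0.  0. -1.] F loc [0.8 0.3 0.3] w 0.0614 q [-1.05 -0.03  1.8   0.    1.38  0.71]
turn [-0.0005  0.0002  0.0058] shift [ 0.2063 -0.4465  0.0015]
```

```bash
for i in 1; do python3 -m jog '[[0,0,0,0.206,-0.446,0,0.06],[0,0,0,0.206,-0.446,0,0.06],[0,0,0,0.206,-0.446,0,0.06],[0,0,0,0.206,-0.446,0,0.06],[0,0,0,0.206,-0.446,0,0.06]]'; done; python3 go.py -45.7 82.6 190 0
```

```text
t: 0.98
tcp_pos: [0.4689, -0.1923, 0.2315]
orientation: [-3.128, 0.287, 0.0]
contact_force: [0.3, -1.6, -0.6]
width: 0.0598
t 0.98 loc [-164.3 -174.8  191.5] yaw 0.7 z [-0.  0. -1.] F loc [ 0.6 -1.5 -0.6] w 0.0598 q [-0.63 -0.02  1.78 -0.    1.38  1.13]
turn [-0.      0.0001  0.0119] shift [ 0.1216 -0.256   0.0015]
```

```bash
python3 -m jog '[[0,0,0,0.122,-0.256,0,0.06],[0,0,0,0.122,-0.256,0,0.06],[0,0,0,0.122,-0.256,0,0.06],[0,0,0,0.122,-0.256,0,0.06],[0,0,0,0.122,-0.256,0,0.06]]'; python3 go.py -45.7 82.6 190 0
```

```text
t: 1.4
tcp_pos: [0.5913, -0.0235, 0.2313]
orientation: [3.128, -0.286, -0.001]
contact_force: [0.4, -1.2, 0.1]
width: 0.06
t 1.40 loc [-76.9  14.4 191.3] yaw 0.7 z [-0. -0. -1.] F loc [ 0.6 -1.1  0.1] w 0.0600 q [-0.24  0.2   1.55 -0.    1.39  1.51]
turn [0.0001 0.0004 0.0123] shift [ 0.032  -0.0678  0.0013]
```

```bash
python3 -m jog '[[0,0,0.01,0.032,-0.068,0,0.06],[0,0,0.01,0.032,-0.068,0,0.06],[0,0,0.01,0.032,-0.068,0.05,0.06],[0,0,0.01,0.032,-0.068,0.05,0.06],[0,0,0.01,0.032,-0.068,0.05,0.06]]'; python3 go.py -45.7 82.6 55 0; python3 - <<'E'
from h import *
from station import robot
c=robot.get_calibration("wrist");im=robot.get_image("wrist");cv2.imwrite("pics/w1.png",im)
from go import Rs,S
for p in [[-45.7,82.6,70],[-20,-10,24],[0,0,0],[0,0,35],[0,140,35]]: print(p,px(c,S+Rs.apply(np.array(p)/1e3)).round(1))
E
```

```text
t: 1.82
tcp_pos: [0.6312, 0.0359, 0.1769]
orientation: [-3.127, 0.301, 0.015]
contact_force: [0.1, -0.1, 0.5]
width: 0.0603
t 1.82 loc [-49.2  80.5 136.9] yaw 0.1 z [-0.01  -0.001 -1.   ] F loc [ 0.1 -0.1  0.5] w 0.0603 q [-0.13  0.35  1.47 -0.    1.32  1.63]
turn [0.0009 0.0097 0.0025] shift [ 0.0043 -0.0022  0.0819]
[-45.7, 82.6, 70] [[321.6 213.4]]
[-20, -10, 24] [[416.9 172.4]]
[0, 0, 0] [[401.8 148.6]]
[0, 0, 35] [[412.1 153.3]]
[0, 140, 35] [[259.  153.1]]
```

View pics/w1.png

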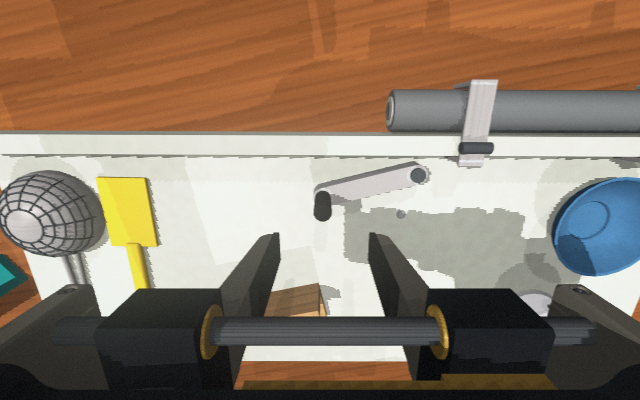

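Wrist view: peg top at about (322,213) and hinge at (419,174), both within 2-3 px of prediction. Now I go down around the peg.

```bash
python3 -m jog '[[0,0,0,0.003,-0.001,0.04,0.06],[0,0,0,0.003,-0.001,0.08,0.06],[0,0,0,0.003,-0.001,0.08,0.06],[0,0,0,0.003,-0.001,0.08,0.06],[0,0,0,0.003,-0.001,0.08,0.06]]'; python3 go.py -45.7 82.6 55 0
```

```text
t: 2.28
tcp_pos: [0.6391, 0.035, 0.105]
orientation: [3.127, -0.304, 0.006]
contact_force: [0.4, -0.9, 0.1]
width: 0.0602
t 2.28 loc [-41.2  81.1  65. ] yaw 0.1 z [ 0.004  0.    -1.   ] F loc [ 0.6 -0.8  0.1] w 0.0602 q [-0.13  0.44  1.51 -0.    1.19  1.63]
turn [-0.0002 -0.0041  0.001 ] shift [-0.0045 -0.0015  0.01  ]
```

```bash
python3 -m jog '[[0,-0.004,0,-0.004,-0.001,0.01,0.06],[0,-0.004,0,-0.004,-0.001,0.01,0.06],[0,-0.004,0,-0.004,-0.001,0.01,0.0],[0,-0.004,0,-0.004,-0.001,0.01,0.0],[0,-0.004,0,-0.004,-0.001,0.01,0]]' 20; python3 go.py -45.7 82.6 55 0
```

```text
t: 2.7
tcp_pos: [0.6342, 0.0376, 0.0924]
orientation: [-3.127, 0.302, 0.004]
contact_force: [-0.9, -0.3, 0.3]
width: 0.042
t 2.70 loc [-46.5  82.7  52.4] yaw 0.1 z [-0.003  0.    -1.   ] F loc [-0.8 -0.5  0.3] w 0.0420 q [-0.13  0.45  1.53  0.    1.17  1.63]
turn [-0.0001  0.0028  0.0021] shift [ 0.0008  0.0001 -0.0026]
```

```bash
python3 -m jog '[[0,0,0,0,0,0,0],[0,0,0,0,0,0,0],[0,0,0,0,0,0,0],[0,0,0,0,0,0,0],[0,0,0,0,0,0,0]]' 20; python3 go.py -45.7 82.6 55 0
```

```text
t: 3.12
tcp_pos: [0.6338, 0.037, 0.0917]
orientation: [3.126, -0.302, -0.006]
contact_force: [-1.2, -2.6, 0.1]
width: 0.0157
t 3.12 loc [-46.9  82.   51.7] yaw 0.1 z [-0.004 -0.001 -1.   ] F loc [-0.7 -2.8  0.1] w 0.0157 q [-0.13  0.45  1.53 -0.    1.17  1.63]
turn [0.001  0.004  0.0021] shift [ 0.0012 -0.0005 -0.0034]
```

```bash
python3 -m jog '[[0,0,0,-0.0147,0.0065,0,0],[0,0,0,-0.0271,0.0136,0,0],[0,0,0,-0.038,0.0225,0,0],[0,0,0,-0.0478,0.0329,0,0],[0,0,0,-0.0558,0.0447,0,0]]' 20; python3 go.py -102.4 37.3 52 0
```

```text
t: 3.53
tcp_pos: [0.5671, 0.0099, 0.0915]
orientation: [-3.118, 0.299, 0.018]
contact_force: [-9.7, 16.9, 7.9]
width: 0.0155
t 3.53 loc [-107.1   42.5   51.5] yaw 0.2 z [-0.013  0.008 -1.   ] F loc [-12.8  14.7   7.9] w 0.0155 q [-0.2   0.29  1.73  0.01  1.13  1.56]
turn [-0.0084  0.0126  0.0035] shift [ 0.0047  0.0053 -0.0006]
```

```bash
python3 -m jog '[[0,0,0,0,0,0,0],[0,0,0,0,0,0,0]]' 20; python3 go.py -102.4 37.3 52 0;  python3 - <<'E'
from h import *
from station import robot
cv2.imwrite("pics/w2.png",robot.get_image("wrist"))
E
```

```text
t: 3.7
tcp_pos: [0.5659, 0.0084, 0.0914]
orientation: [-3.12, 0.301, 0.024]
contact_force: [-13.7, 14.1, 12.4]
width: 0.0152
t 3.70 loc [-107.9   40.8   51.4] yaw 0.1 z [-0.016  0.005 -1.   ] F loc [-16.1  11.1  12.4] w 0.0152 q [-0.2   0.29  1.73  0.01  1.13  1.56]
turn [-0.0054  0.0157  0.0023] shift [ 0.0055  0.0036 -0.0007]
```

View pics/w2.png

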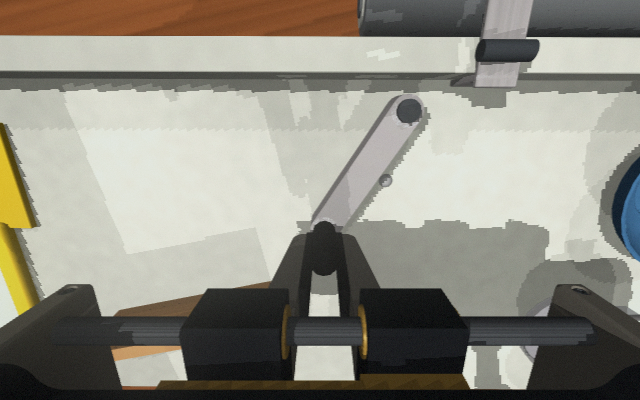

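The arm is at about 45°; the peg is between the pads but rolled about 6 mm along them, which explains the side load. I'll relax to a loose cage and push the rest with the pad.

```bash
python3 -m jog '[[0,0,0,0,0,0,0.022],[0,0,0,0,0,0,0.022],[0,0,0,0,0,0,0.022]]' 20; python3 go.py -102.4 37.3 52 0
```

```text
t: 4.0
tcp_pos: [0.5706, 0.0046, 0.0919]
orientation: [-3.126, 0.302, 0.006]
contact_force: [-0.7, 1.3, 1.5]
width: 0.0223
t 4.00 loc [-102.6   38.    51.9] yaw 0.1 z [-0.004  0.    -1.   ] F loc [-0.9  1.2  1.5] w 0.0223 q [-0.2   0.3   1.73  0.    1.12  1.56]
turn [-0.0004  0.0038  0.002 ] shift [ 0.0002  0.0007 -0.0001]
```

```bash
python3 -m jog '[[0,0,0,-0.006,0.0163,0,0.022],[0,0,0,-0.0102,0.030,0,0.022],[0,0,0,-0.0118,0.039,0,0.022],[0,0,0,-0.0124,0.046,0,0.022],[0,0,0,-0.0125,0.053,0,0.022]]' 20; python3 go.py -115 -13 52 0; python3 -m jog '[[0,0,0,0,0.002,0,0.022],[0,0,0,0,0.002,0,0.022]]' 20; python3 go.py -115 -13 52 0
```

```text
t: 4.42
tcp_pos: [0.5481, -0.0443, 0.0918]
orientation: [-3.123, 0.304, 0.006]
contact_force: [5.4, 30.0, -1.2]
width: 0.022
t 4.42 loc [-115.2  -14.3   51.8] yaw 0.0 z [-0.004  0.004 -1.   ] F loc [-0.5 30.4 -1.2] w 0.0220 q [-0.3   0.25  1.79  0.    1.11  1.46]
turn [-0.0036  0.0042  0.0006] shift [ 0.0002 -0.0013 -0.0002]
t: 4.58
tcp_pos: [0.5482, -0.0438, 0.0917]
orientation: [-3.118, 0.304, 0.005]
contact_force: [2.4, 15.3, 0.3]
width: 0.0218
t 4.58 loc [-115.2  -13.8   51.7] yaw 0.0 z [-0.004  0.008 -1.   ] F loc [-0.6 15.4  0.3] w 0.0218 q [-0.3   0.25  1.79  0.01  1.11  1.46]
turn [-0.0081  0.0041  0.0001] shift [ 0.0002 -0.0008 -0.0003]
```

It is against the hard stop: 15 N, with the peg at y of about -10.8. I release it, lift, and check.

```bash
python3 -m jog '[[0,0,0,0,-0.004,0,0.04],[0,0,0,0,-0.004,0,0.04],[0,0,0,0,-0.004,-0.04,0.05],[0,0,0,0,-0.004,-0.08,0.05],[0,0,0,0,-0.004,-0.12,0.05]]'; python3 -m jog '[[0,0,0,-0.1,0,0,0.05],[0,0,0,-0.1,0,0,0.05],[0,0,0,-0.1,0,0,0.05],[0,0,0,-0.1,0,0,0.05]]'; python3 go.py ; python3 - <<'E'
from h import *
from station import robot
from go import S,Rs
im=robot.get_image("top");cv2.imwrite("pics/t2.png",cv2.resize(im[110:250,250:420],None,fx=4,fy=4,interpolation=cv2.INTER_CUBIC))
cv2.imwrite("pics/w3.png",robot.get_image("wrist"));c=robot.get_calibration("wrist")
for p in [[-115,-10,70],[-20,-10,24],[0,0,24],[-125,0,24],[-125,-20,24],[0,0,35],[0,140,35]]: print(p,px(c,S+Rs.apply(np.array(p)/1e3)).round(1))
E
```

```text
t: 5.0
tcp_pos: [0.5485, -0.044, 0.213]
orientation: [3.127, -0.303, -0.008]
contact_force: [0.6, -0.4, 0.4]
width: 0.0502
t: 5.33
tcp_pos: [0.4483, -0.0241, 0.2123]
orientation: [3.126, -0.302, -0.007]
contact_force: [0.2, 0.1, -0.2]
width: 0.0501
t 5.33 loc [-217.   -13.8  172.3] yaw 0.1 z [-0.004 -0.001 -1.   ] F loc [ 0.1  0.2 -0.2] w 0.0501 q [-0.32 -0.16  1.95 -0.    1.35  1.44]
[-115, -10, 70] [[319.5  95.9]]
[-20, -10, 24] [[319.8 -10.9]]
[0, 0, 24] [[308.6 -37.2]]
[-125, 0, 24] [[310.5 109.1]]
[-125, -20, 24] [[329.8 109.1]]
[0, 0, 35] [[307.9 -43.9]]
[0, 140, 35] [[145.6 -44. ]]
```

View pics/t2.png

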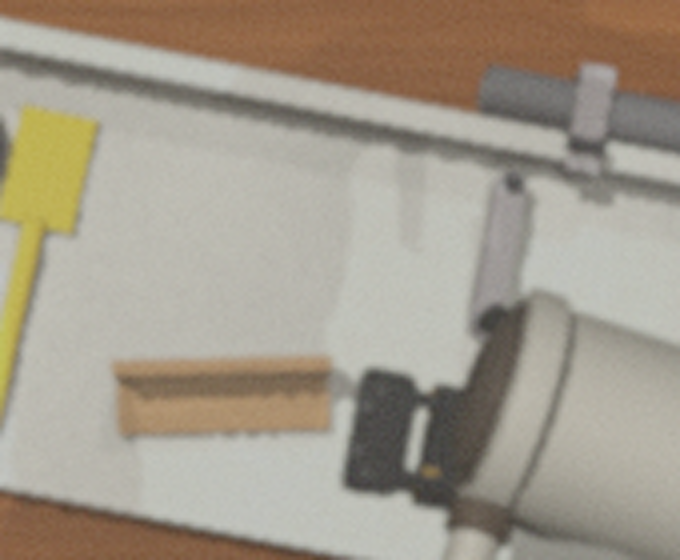

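View pics/w3.png

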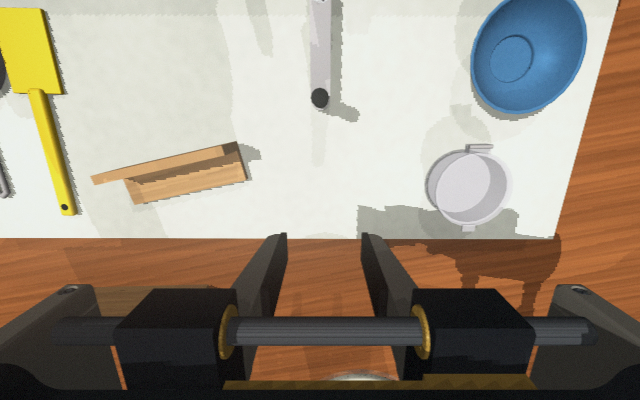

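The arm is square: peg top seen at (320,97), predicted (319.5,96). Next I go above the rail with the jaws across its upright leg.

```bash
python3 go.py -178.2 153.3 150 102.4; python3 -m jog '[[0,0,-0.6,0.039,-0.167,0.02,0.05],[0,0,-0.6,0.039,-0.167,0.02,0.05],[0,0,-0.6,0.039,-0.167,0.02,0.05],[0,0,-0.6,0.039,-0.167,0.02,0.05],[0,0,-0.6,0.039,-0.167,0.02,0.05]]'; python3 go.py -178.2 153.3 150 102.4
```

```text
t 5.43 loc [-214.   -14.   172.9] yaw 0.1 z [-0.002 -0.001 -1.   ] F loc [ 0.1 -0.4 -0.1] w 0.0501 q [-0.32 -0.15  1.95 -0.    1.35  1.44]
turn [-9.0000e-04  2.0000e-03 -1.7858e+00] shift [ 0.0361 -0.1673  0.0227]
t: 5.85
tcp_pos: [0.5232, 0.1368, 0.1909]
orientation: [-3.07, -0.65, 0.005]
contact_force: [1.3, 0.7, -0.3]
width: 0.0499
t 5.85 loc [-174.7  158.6  150.9] yaw 35.1 z [-0.004  0.002 -1.   ] F loc [ 1.2  0.9 -0.3] w 0.0499 q [0.03 0.11 1.74 0.   1.3  1.18]
turn [-4.7000e-03 -2.0000e-04 -1.1754e+00] shift [-0.0059  0.0023  0.0009]
```

```bash
python3 -m jog '[[0,0,-0.59,-0.003,0,0,0.05],[0,0,-0.59,-0.003,0,0,0.05],[0,0,-0.59,-0.003,0,0,0.05],[0,0,-0.59,-0.003,0,0,0.05],[0,0,-0.59,-0.003,0,0,0.05]]';python3 -m jog '[[0,0,-0.585,0,0,0,0.05],[0,0,-0.585,0,0,0,0.05],[0,0,-0.585,0,0,0,0.05],[0,0,-0.585,0,0,0,0.05],[0,0,-0.585,0,0,0,0.05]]';python3 -m jog '[[0,0,0,0,0,0,0.05],[0,0,0,0,0,0,0.05]]'; python3 go.py -178.2 153.3 150 102.4; python3 - <<'E'
from h import *
from station import robot
im=robot.get_image("wrist");cv2.imwrite("pics/w4.png",im);c=robot.get_calibration("wrist")
g=np.array([.50122607,.13190449,.04]);r=R.from_euler('z',.02146989)
for p in [[22.5,70,50],[22.5,-70,50],[12.5,70,50],[12.5,-70,50],[-22.5,-70,10],[-22.5,70,10]]: print(p,px(c,g+r.apply(np.array(p)/1e3)).round(1))
E
```

```text
t: 6.27
tcp_pos: [0.5198, 0.1308, 0.192]
orientation: [-2.753, -1.509, 0.004]
contact_force: [-1.2, -0.7, -0.1]
width: 0.0503
t: 6.68
tcp_pos: [0.5198, 0.1307, 0.192]
orientation: [-2.201, -2.238, 0.003]
contact_force: [0.3, -0.1, 0.5]
width: 0.0498
t: 6.85
tcp_pos: [0.5193, 0.1308, 0.192]
orientation: [-2.21, -2.229, 0.003]
contact_force: [-0.1, -0.2, -0.0]
width: 0.05
t 6.85 loc [-177.4  151.9  152. ] yaw 101.7 z [-0.004 -0.    -1.   ] F loc [-0.  -0.2 -0. ] w 0.0500 q [0.02 0.09 1.75 0.   1.3  0.01]
turn [-0.0035 -0.0006 -0.013 ] shift [ 0.0015 -0.0005  0.002 ]
[22.5, 70, 50] [[330.  131.2]]
[22.5, -70, 50] [[330.9 269.1]]
[12.5, 70, 50] [[318.8 131.4]]
[12.5, -70, 50] [[321.4 269.2]]
[-22.5, -70, 10] [[292.2 251.6]]
[-22.5, 70, 10] [[285.8 129.7]]
```

View pics/w4.png

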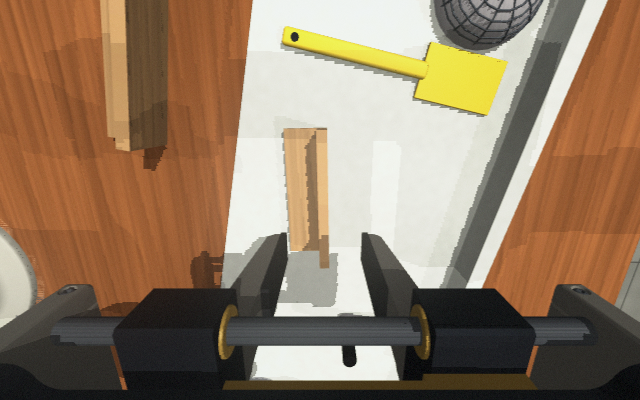

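Wrist view: upright's top edge from (322,128) to (325,267), about 2 px from prediction, so the rail estimate holds. Going down to grip the top 12 mm.

```bash
python3 -m jog '[[0,0,-0.013,0.003,-0.002,0.04,0.05],[0,0,-0.013,0.003,-0.002,0.08,0.05],[0,0,-0.013,0.003,-0.002,0.0975,0.05],[0,0,-0.013,0.003,-0.002,0.0975,0.05],[0,0,-0.013,0.003,-0.002,0.0975,0.05]]' 10; python3 -m jog '[[0,0,0,0,0,0,0.05],[0,0,0,0,0,0,0.05]]';python3 go.py -179 155 54.5 102.4
```

```text
t: 7.32
tcp_pos: [0.5155, 0.134, 0.0942]
orientation: [-2.192, -2.244, 0.005]
contact_force: [-0.3, 0.6, 0.3]
width: 0.05
t: 7.48
tcp_pos: [0.5178, 0.1341, 0.0971]
orientation: [-2.195, -2.248, -0.002]
contact_force: [-0.0, 0.3, -0.2]
width: 0.0502
t 7.48 loc [-179.5  154.9   57.1] yaw 102.5 z [ 0.     0.001 -1.   ] F loc [-0.1  0.3 -0.2] w 0.0502 q [0.03 0.2  1.83 0.   1.11 0.  ]
turn [ 0.0006 -0.0009  0.0022] shift [-0.      0.0005  0.0026]
```

```bash
python3 -m jog '[[0,0,0,0,0,0.0015,0.03],[0,0,0,0,0,0.0015,0.02],[0,0,0,0,0,0.0015,0],[0,0,0,0,0,0.0015,0],[0,0,0,0,0,0.0015,0]]' 10; python3 -m jog '[[0,0,0,0,0,0,0],[0,0,0,0,0,0,0],[0,0,0,0,0,0,0]]' 30;python3 go.py -179 155 54.5 102.4
```

```text
t: 7.9
tcp_pos: [0.5159, 0.1341, 0.0934]
orientation: [-2.192, -2.246, 0.003]
contact_force: [-0.2, -1.2, -0.7]
width: 0.0188
t: 8.15
tcp_pos: [0.5159, 0.1341, 0.0933]
orientation: [-2.192, -2.246, 0.003]
contact_force: [0.4, 0.2, 0.1]
width: 0.0097
t 8.15 loc [-181.3  154.5   53.3] yaw 102.6 z [-0.004  0.    -1.   ] F loc [0.4 0.2 0.1] w 0.0097 q [0.03 0.21 1.83 0.   1.11 0.  ]
turn [-0.0035 -0.0009  0.0027] shift [-0.      0.0023 -0.0012]
```

```bash
python3 -m jog '[[0,0,0,0,0,0,0.03],[0,0,0,0,0,-0.002,0.03],[0,0,0,0,0,-0.002,0.02]]' 10; python3 -m jog '[[0,0,0,0,0,0,0],[0,0,0,0,0,0,0],[0,0,0,0,0,0,0],[0,0,0,0,0,0,0],[0,0,0,0,0,0,0]]' 10; python3 -m jog '[[0,0,0,0,0,0,0],[0,0,0,0,0,0,0]]' 30;python3 go.py -179 155 54.5 102.4
```

```text
t: 8.4
tcp_pos: [0.5159, 0.1341, 0.0954]
orientation: [-2.192, -2.246, 0.003]
contact_force: [0.8, -0.0, -0.5]
width: 0.0201
t: 8.82
tcp_pos: [0.5158, 0.1341, 0.0952]
orientation: [-2.192, -2.246, 0.003]
contact_force: [1.0, 0.3, 1.6]
width: 0.0096
t: 8.98
tcp_pos: [0.5158, 0.1341, 0.0952]
orientation: [-2.192, -2.246, 0.003]
contact_force: [0.3, -0.3, 1.3]
width: 0.0099
t 8.98 loc [-181.4  154.5   55.2] yaw 102.6 z [-0.004 -0.    -1.   ] F loc [ 0.4 -0.2  1.3] w 0.0099 q [0.03 0.2  1.83 0.   1.11 0.  ]
turn [-0.0039 -0.0008  0.0028] shift [-0.      0.0025  0.0007]
```

```bash
python3 -m jog '[[0,0,0,0,0,-0.007,0],[0,0,0,0,0,-0.015,0],[0,0,0,0,0,-0.015,0]]' 30; python3 go.py -30 85 70 90
```

```text
t: 9.23
tcp_pos: [0.517, 0.1342, 0.1122]
orientation: [-2.193, -2.248, -0.0]
contact_force: [0.8, 0.4, -0.6]
width: 0.0095
t 9.23 loc [-180.2  154.8   72.2] yaw 102.6 z [-0.001  0.001 -1.   ] F loc [ 0.7  0.5 -0.6] w 0.0095 q [0.03 0.18 1.82 0.   1.14 0.  ]
turn [-0.0009 -0.0008  0.2193] shift [-0.1008  0.1314  0.002 ]
```

```bash
python3 -m jog '[[0,0,0.04,-0.02,0.026,0,0],[0,0,0.08,-0.04,0.052,0,0],[0,0,0.13,-0.06,0.078,0,0],[0,0,0.18,-0.08,0.104,0,0],[0,0,0.219,-0.1008,0.131,0,0]]' 30;  python3 -m jog '[[0,0,0,0,0,0,0],[0,0,0,0,0,0,0],[0,0,0,0,0,0,0]]' 30; python3 go.py -30 85 70 90; python3 - <<'E'
from h import *
from station import robot
im=robot.get_image("wrist");cv2.imwrite("pics/w5.png",im)
im=robot.get_image("scene");cv2.imwrite("pics/s5.png",cv2.resize(im[130:280,220:400],None,fx=4,fy=4,interpolation=cv2.INTER_CUBIC))
im=robot.get_image("top");cv2.imwrite("pics/t5.png",cv2.resize(im[110:230,270:420],None,fx=5,fy=5,interpolation=cv2.INTER_CUBIC))
E
```

```text
t: 9.65
tcp_pos: [0.6503, 0.0357, 0.1097]
orientation: [-2.427, -1.99, 0.004]
contact_force: [0.4, 0.5, -1.1]
width: 0.0097
t: 9.9
tcp_pos: [0.6487, 0.0368, 0.1093]
orientation: [-2.423, -1.993, 0.005]
contact_force: [-0.6, 0.0, -1.3]
width: 0.0094
t 9.90 loc [-32.2  84.8  69.3] yaw 90.0 z [-0.005  0.    -1.   ] F loc [-0.6 -0.1 -1.3] w 0.0094 q [-0.13  0.46  1.47  0.    1.21  0.06]
turn [-0.0051 -0.0002  0.0004] shift [ 0.0002  0.0022 -0.0007]
```

View pics/w5.png

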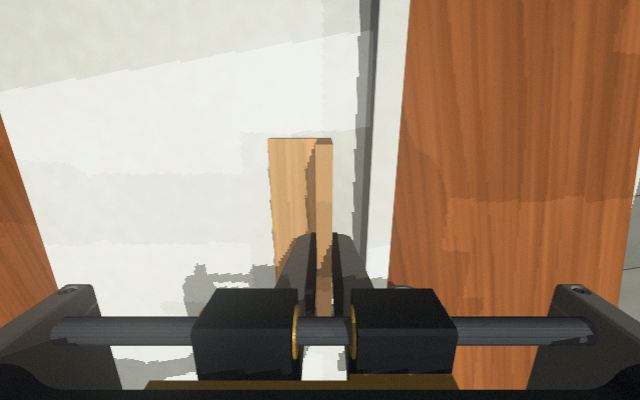

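View pics/s5.png

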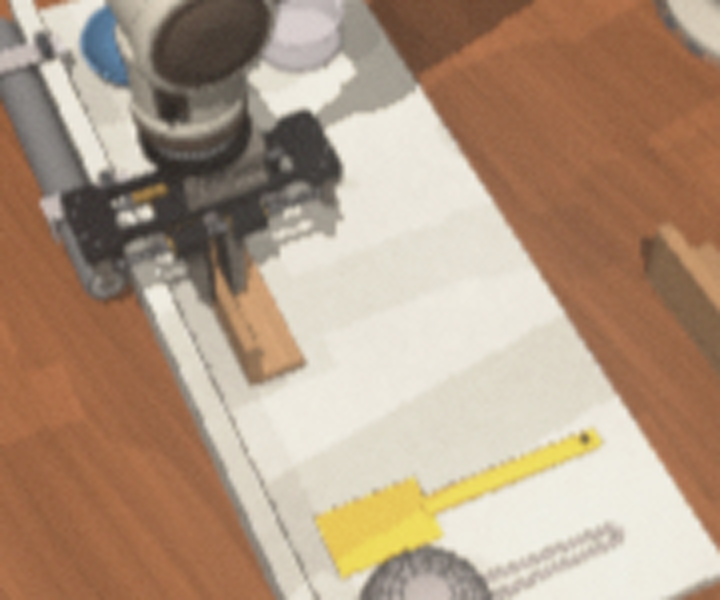

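View pics/t5.png

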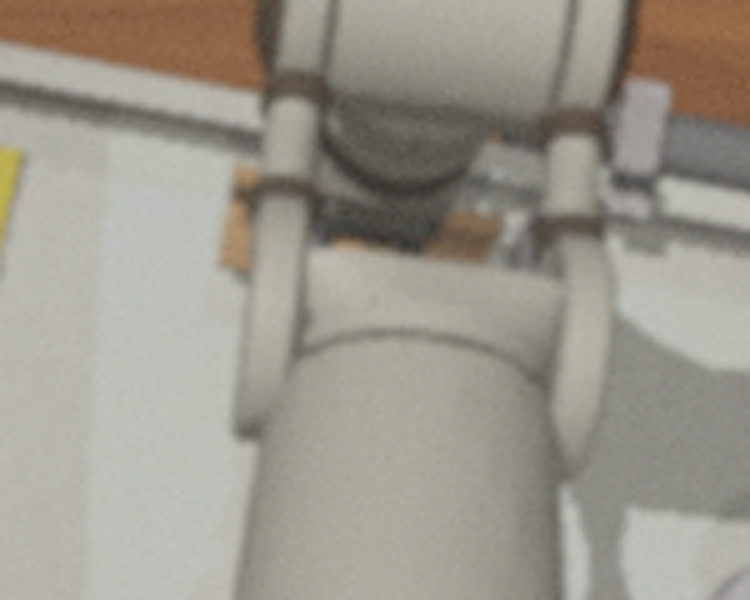

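```bash
python3 - <<'E'
from h import *
from station import robot
from go import *
c=robot.get_calibration("wrist")
for u,v,z in [(316,138,64),(332,138,64),(268,138,24)]:
    print(Rs.inv().apply(at(c,u,v,.04+z/1e3)-S)*1e3)
E
python3 go.py -12 76 56.5 90
```

```text
[-38.56671836 157.90140779  64.        ]
[-29.58122577 157.91077345  64.        ]
[-73.62230275 154.82259094  24.        ]
t 10.05 loc [-32.6  85.4  69.7] yaw 90.1 z [-0.005  0.    -1.   ] F loc [-0.3 -0.2 -0.3] w 0.0097 q [-0.13  0.46  1.47  0.    1.21  0.07]
turn [-0.0046 -0.0001  0.0014] shift [-0.0094  0.0207  0.0131]
```

```bash
python3 -m jog '[[0,0,0.001,-0.006,0.009,0,0],[0,0,0.001,-0.0115,0.0185,0,0],[0,0,0.001,-0.0115,0.0185,0.006,0],[0,0,0.001,-0.0115,0.0185,0.012,0],[0,0,0.001,-0.0115,0.0185,0.012,0]]' 30;  python3 -m jog '[[0,0,0,0,0,0,0],[0,0,0,0,0,0,0],[0,0,0,0,0,0,0]]' 30; python3 go.py -14 74 55.2 90
```

```text
t: 10.47
tcp_pos: [0.6636, 0.0221, 0.0953]
orientation: [-2.423, -1.99, 0.008]
contact_force: [-0.5, 0.4, -1.9]
width: 0.0095
t: 10.72
tcp_pos: [0.665, 0.0219, 0.0977]
orientation: [-2.425, -1.992, 0.004]
contact_force: [0.5, 0.6, -1.4]
width: 0.01
t 10.72 loc [-13.3  73.3  57.7] yaw 90.0 z [-0.004  0.    -1.   ] F loc [ 0.4  0.7 -1.4] w 0.0100 q [-0.15  0.51  1.43  0.    1.21  0.05]
turn [-0.0039 -0.     -0.0005] shift [ 0.0007 -0.0007  0.0025]
```

Now set it down slightly pressed, then slide to -y until it touches the arm.

```bash
python3 -m jog '[[0,0,0,0,0,0.0015,0],[0,0,0,0,0,0.0025,0],[0,0,0,0,0,0.003,0],[0,0,0,0,0,0.003,0]]' 30; python3 go.py;  python3 -m jog '[[0,0,0,-0.001,0,0,0],[0,0,0,-0.002,0,0,0],[0,0,0,-0.003,0,0,0],[0,0,0,-0.004,0,0,0],[0,0,0,-0.004,0,0,0]]' 30; python3 go.py
```

```text
t: 11.05
tcp_pos: [0.6654, 0.0217, 0.0952]
orientation: [-2.426, -1.992, 0.003]
contact_force: [-1.3, -0.3, 2.3]
width: 0.0095
t 11.05 loc [-12.9  73.2  55.2] yaw 90.0 z [-0.003  0.    -1.   ] F loc [-1.2 -0.5  2.3] w 0.0095 q [-0.15  0.51  1.43  0.    1.2   0.05]
t: 11.47
tcp_pos: [0.6653, 0.0189, 0.0952]
orientation: [-2.425, -1.992, -0.002]
contact_force: [1.5, 6.9, 4.2]
width: 0.0098
t 11.47 loc [-12.5  70.4  55.2] yaw 89.9 z [-0.002  0.003 -1.   ] F loc [0.2 7.  4.2] w 0.0098 q [-0.15  0.51  1.43  0.    1.2   0.04]
```

```bash
python3 -m jog '[[0,0,0,0,0.002,0,0],[0,0,0,0,0.004,0,0],[0,0,0,0,0.006,0,0],[0,0,0,0,0.0075,0,0],[0,0,0,0,0.0075,0,0]]' 30; python3 go.py
```

```text
t: 11.88
tcp_pos: [0.6702, 0.0177, 0.0953]
orientation: [-2.422, -1.989, 0.007]
contact_force: [-7.3, 5.9, 10.9]
width: 0.0097
t 11.88 loc [-7.4 70.2 55.3] yaw 89.9 z [-0.009  0.002 -1.   ] F loc [-8.3  4.4 10.9] w 0.0097 q [-0.15  0.53  1.41  0.    1.21  0.04]
```

```bash
python3 -m jog '[[0,0,0,0,0.001,-0.001,0],[0,0,0,0,0.002,-0.001,0],[0,0,0,0,0.002,-0.001,0]]' 30; python3 go.py;python3 - <<'E'
from h import *
from station import robot
im=robot.get_image("wrist");cv2.imwrite("pics/w6.png",im[:, :])
E
```

```text
t: 12.13
tcp_pos: [0.6714, 0.0175, 0.0953]
orientation: [-2.421, -1.988, 0.008]
contact_force: [-7.6, 5.3, 8.4]
width: 0.0095
t 12.13 loc [-6.2 70.2 55.3] yaw 89.9 z [-0.011  0.002 -1.   ] F loc [-8.5  3.7  8.4] w 0.0095 q [-0.15  0.53  1.4   0.    1.22  0.04]
```

View pics/w6.png

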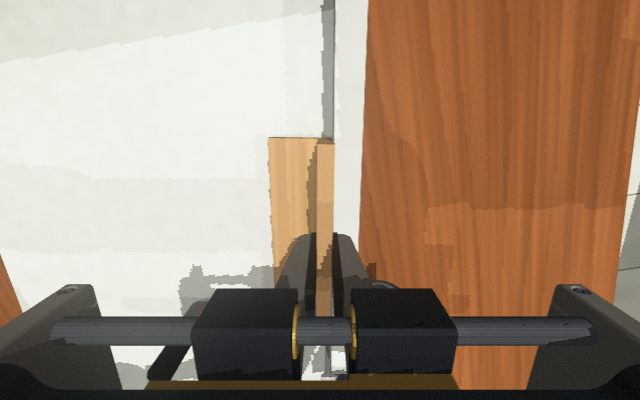

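```bash
python3 -m jog '[[0,0,0,0,0.001,-0.001,0],[0,0,0,0,0.002,-0.002,0],[0,0,0,0,0.002,-0.002,0]]' 30; python3 go.py;python3 -m jog '[[0,0,0,0,0.001,0,0],[0,0,0,0,0.002,0,0],[0,0,0,0,0.002,0,0]]' 30; python3 go.py
```

```text
t: 12.43
tcp_pos: [0.6718, 0.0174, 0.0954]
orientation: [-2.418, -1.986, 0.013]
contact_force: [-8.3, 6.4, 3.7]
width: 0.0097
t 12.43 loc [-5.8 70.2 55.4] yaw 89.9 z [-0.015  0.002 -1.   ] F loc [-9.4  4.6  3.7] w 0.0097 q [-0.15  0.54  1.4   0.    1.22  0.04]
t: 12.68
tcp_pos: [0.6722, 0.0174, 0.0954]
orientation: [-2.415, -1.985, 0.017]
contact_force: [-14.1, 7.4, 8.4]
width: 0.0095
t 12.68 loc [-5.4 70.2 55.4] yaw 90.0 z [-0.019  0.001 -1.   ] F loc [-15.2   4.6   8.4] w 0.0095 q [-0.15  0.54  1.39  0.    1.23  0.04]
```

In contact with lip (15 N) and arm (about 5 N). I unload, release, and go up for the diagonal push in the inner corner.

```bash
python3 -m jog '[[0,0,0,0,-0.002,0,0],[0,0,0,0,-0.0035,0,0],[0,0,0,0,-0.0035,0,0.018],[0,0,0,0,-0.0035,0,0.024],[0,0,0,0,-0.0035,0,0.024]]' 10; python3 go.py; python3 -m jog '[[0,0,0,0,-0.0035,-0.02,0.024],[0,0,0,0,-0.0035,-0.06,0.024],[0,0,0,0,-0.0035,-0.1,0.024],[0,0,0,0,-0.0035,-0.1,0.024]]'; python3 go.py -110 70 150 0
```

```text
t: 13.1
tcp_pos: [0.6743, 0.0151, 0.0973]
orientation: [-2.426, -1.992, 0.005]
contact_force: [0.1, 1.0, -0.1]
width: 0.024
t 13.10 loc [-2.9 68.4 57.3] yaw 89.9 z [-0.004 -0.001 -1.   ] F loc [-0.1  1.  -0.1] w 0.0240 q [-0.16  0.53  1.4  -0.    1.21  0.04]
t: 13.43
tcp_pos: [0.6761, 0.0151, 0.2081]
orientation: [2.421, 1.987, 0.013]
contact_force: [1.2, 0.5, 1.4]
width: 0.0239
t 13.43 loc [ -1.1  68.8 168.1] yaw 89.9 z [ 0.013  0.    -1.   ] F loc [1.1 0.7 1.4] w 0.0239 q [-0.16  0.42  1.32 -0.    1.39  0.04]
turn [ 0.0098 -0.0099  1.5697] shift [ 0.0011 -0.1091  0.0167]
```

```bash
python3 -m jog '[[0,0,0.6,0,-0.1,0,0.02],[0,0,0.6,0,-0.1,0,0.01],[0,0,0.6,0,-0.1,0,0],[0,0,0.6,0,-0.1,0,0],[0,0,0.6,0,-0.1,0,0]]' 20;python3 -m jog '[[0,0,0.6,0,0,0,0],[0,0,0.6,0,0,0,0],[0,0,0.6,0,0,0,0],[0,0,0.6,0,0,0,0],[0,0,0.6,0,0,0,0]]'; python3 go.py -110 70 165 0
```

```text
t: 13.85
tcp_pos: [0.5723, 0.0357, 0.198]
orientation: [-2.911, -1.178, 0.005]
contact_force: [0.0, -0.3, 0.2]
width: 0.0006
t: 14.27
tcp_pos: [0.5734, 0.0352, 0.198]
orientation: [-3.13, -0.265, 0.005]
contact_force: [0.6, -0.0, 0.3]
width: 0.0003
t 14.27 loc [-105.7   68.6  158. ] yaw 20.8 z [-0.003 -0.001 -1.   ] F loc [0.6 0.1 0.3] w 0.0003 q [-0.15  0.19  1.63 -0.    1.33  1.25]
turn [1.000e-04 3.000e-03 3.636e-01] shift [-0.0035 -0.0028 -0.007 ]
```

```bash
python3 -m jog '[[0,0,0.364,0,0,0,0],[0,0,0.364,0,0,0,0],[0,0,0.364,0,0,0,0],[0,0,0.364,0,0,0,0]]'; python3 go.py -28 70 60 0;python3 - <<'E'
from h import *
from station import robot
from go import S,Rs
im=robot.get_image("wrist");cv2.imwrite("pics/w7.png",im);c=robot.get_calibration("wrist")
for p in [[0,0,50],[-10,0,50],[-10,140,50],[0,140,50],[-45,0,10],[-45,140,10],[0,200,35],[0,0,24],[-115,-10,70]]: print(p,px(c,S+Rs.apply(np.array(p)/1e3)).round(1))
E
```

```text
t: 14.6
tcp_pos: [0.5734, 0.0353, 0.198]
orientation: [3.127, -0.301, -0.005]
contact_force: [-0.3, 0.4, -0.2]
width: 0.0004
t 14.60 loc [-105.8   68.6  158. ] yaw 0.2 z [-0.003 -0.001 -1.   ] F loc [-0.4  0.4 -0.2] w 0.0004 q [-0.15  0.19  1.63 -0.    1.33  1.61]
turn [0.0005 0.0031 0.0027] shift [ 0.0781 -0.0012  0.0977]
[0, 0, 50] [[403.4  88.4]]
[-10, 0, 50] [[402.3 100.5]]
[-10, 140, 50] [[244.4  99.3]]
[0, 140, 50] [[243.5  87.2]]
[-45, 0, 10] [[389.1 137.3]]
[-45, 140, 10] [[257.4 136.4]]
[0, 200, 35] [[183.2  88.2]]
[0, 0, 24] [[396.   90.8]]
[-115, -10, 70] [[408.5 219.4]]
```

View pics/w7.png

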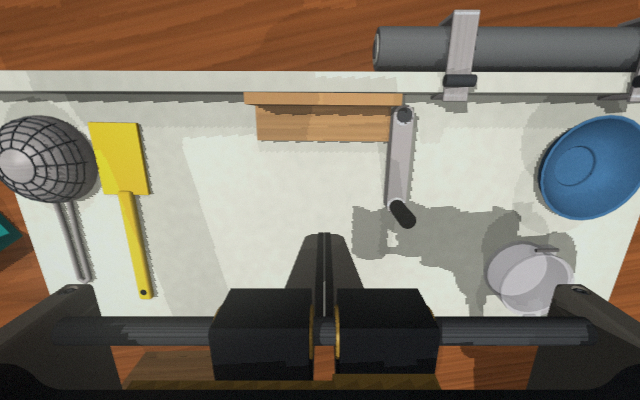

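```bash
python3 - <<'E'
from h import *
from station import robot
from go import S,Rs
c=robot.get_calibration("wrist")
for p in [[-20,-10,24],[-115,-10,24],[-115,-10,70],[-20,0,24],[-20,-20,24],[-110,0,24],[-110,-20,24],[0,0,10],[-45,0,10]]: print(p,px(c,S+Rs.apply(np.array(p)/1e3)).round(1))
im=cv2.imread("pics/w7.png")
cv2.imwrite("pics/w7c.png",cv2.resize(im[75:235,230:430],None,fx=4,fy=3.7,interpolation=cv2.INTER_CUBIC))
E
```

```text
[-20, -10, 24] [[404.4 112.6]]
[-115, -10, 24] [[396.2 204.1]]
[-115, -10, 70] [[408.5 219.4]]
[-20, 0, 24] [[394.3 112.5]]
[-20, -20, 24] [[414.5 112.7]]
[-110, 0, 24] [[387.3 199.6]]
[-110, -20, 24] [[405.8 199.8]]
[0, 0, 10] [[392.6  91.9]]
[-45, 0, 10] [[389.1 137.3]]
```

View pics/w7c.png

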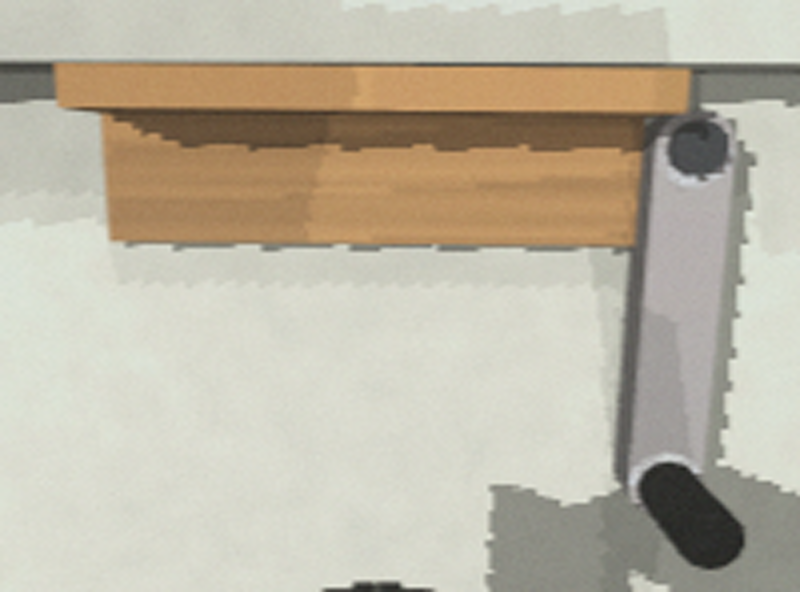

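Crop: the rail is flush along the lip (no gap at v≈63 in the crop), its end touches the arm (640,180), and the arm is square. Now the fingers go into the inner corner.

```bash
python3 -m jog '[[0,0,0,0.039,-0.001,0.03,0],[0,0,0,0.076,-0.001,0.06,0],[0,0,0,0.076,-0.001,0.09,0],[0,0,0,0.076,-0.001,0.11,0],[0,0,0,0.076,-0.001,0.11,0]]' 20;python3 -m jog '[[0,0,0,0,0,0,0],[0,0,0,0,0,0,0]]'; python3 go.py -28 70 29 0
```

```text
t: 15.07
tcp_pos: [0.6438, 0.0227, 0.081]
orientation: [-3.127, 0.292, 0.023]
contact_force: [-1.0, 0.0, -0.4]
width: 0.0006
t: 15.23
tcp_pos: [0.6485, 0.0224, 0.0896]
orientation: [-3.128, 0.294, 0.002]
contact_force: [0.0, -0.2, 1.1]
width: 0.0004
t 15.23 loc [-29.6  70.6  49.6] yaw 0.4 z [-0.001 -0.    -1.   ] F loc [ 0.1 -0.2  1.1] w 0.0004 q [-0.15  0.48  1.49  0.    1.17  1.61]
turn [0.     0.001  0.0074] shift [0.0016 0.0006 0.0206]
```

```bash
python3 -m jog '[[0,0,0.004,0,0,0.01,0],[0,0,0.004,0,0,0.018,0],[0,0,0.004,0,0,0.018,0],[0,0,0.004,0,0,0.018,0],[0,0,0.004,0,0,0.018,0]]'; python3 go.py -20 70 27 0
```

```text
t: 15.65
tcp_pos: [0.6474, 0.0227, 0.0699]
orientation: [-3.127, 0.302, 0.006]
contact_force: [0.7, -0.6, 0.2]
width: 0.0006
t 15.65 loc [-30.7  70.6  29.9] yaw 0.1 z [-0.004  0.    -1.   ] F loc [ 0.8 -0.4  0.2] w 0.0006 q [-0.15  0.5   1.5   0.    1.14  1.61]
turn [-0.      0.0037  0.0022] shift [0.0107 0.0007 0.0028]
```

```bash
python3 -m jog '[[0,0,0,0.003,0,0,0],[0,0,0,0.006,0,0,0],[0,0,0,0.009,0,0.001,0],[0,0,0,0.011,0,0.003,0],[0,0,0,0.011,0,0.003,0]]'; python3 go.py -20 70 27 0
```

```text
t: 16.07
tcp_pos: [0.6571, 0.0208, 0.0676]
orientation: [-3.127, 0.302, 0.013]
contact_force: [-8.8, 0.4, 10.6]
width: 0.0006
t 16.07 loc [-20.8  70.7  27.6] yaw 0.1 z [-0.008 -0.    -1.   ] F loc [-8.8 -1.3 10.6] w 0.0006 q [-0.15  0.53  1.46  0.    1.15  1.61]
turn [0.0003 0.0083 0.0022] shift [0.0008 0.0007 0.0006]
```

```bash
python3 -m jog '[[0,0,0,0.001,0.0005,0.001,0],[0,0,0,0.002,0.001,0.002,0],[0,0,0,0.003,0.001,0.003,0],[0,0,0,0.004,0.001,0.003,0],[0,0,0,0.004,0.001,0.003,0]]'; python3 go.py;python3 -m jog '[[0,0,0,0,0,0,0],[0,0,0,0,0,0,0],[0,0,0,0,0,0,0]]'; python3 go.py
```

```text
t: 16.48
tcp_pos: [0.6573, 0.0208, 0.0676]
orientation: [-3.126, 0.3, 0.028]
contact_force: [-34.5, 5.4, 37.7]
width: 0.0005
t 16.48 loc [-20.7  70.7  27.6] yaw 0.2 z [-0.018 -0.    -1.   ] F loc [-34.9  -1.4  37.7] w 0.0005 q [-0.15  0.54  1.45  0.    1.17  1.61]
t: 16.73
tcp_pos: [0.6572, 0.0208, 0.0676]
orientation: [-3.126, 0.3, 0.028]
contact_force: [-33.8, 5.7, 36.5]
width: 0.0008
t 16.73 loc [-20.7  70.7  27.6] yaw 0.2 z [-0.018 -0.    -1.   ] F loc [-34.3  -0.9  36.5] w 0.0008 q [-0.15  0.54  1.45  0.    1.17  1.61]
```

```bash
python3 -m jog '[[0,0,0,-0.0015,0.001,-0.0015,0],[0,0,0,-0.0015,0.001,-0.0015,0],[0,0,0,-0.0015,0.001,-0.0015,0]]'; python3 go.py; python3 - <<'E'
from h import *
from station import robot
from go import S,Rs
im=robot.get_image("wrist");cv2.imwrite("pics/w8.png",im);c=robot.get_calibration("wrist")
for p in [[0,0,50],[-10,0,50],[-10,140,50],[0,140,50],[-45,0,10],[-45,140,10],[0,200,35]]: print(p,px(c,S+Rs.apply(np.array(p)/1e3)).round(1))
im=robot.get_image("scene");cv2.imwrite("pics/s8.png",cv2.resize(im[120:310,215:405],None,fx=3.1,fy=3.1,interpolation=cv2.INTER_CUBIC))
im=robot.get_image("top");cv2.imwrite("pics/t8.png",im)
E
```

```text
t: 16.98
tcp_pos: [0.6572, 0.0207, 0.0676]
orientation: [-3.124, 0.3, 0.02]
contact_force: [-21.3, 8.1, 24.0]
width: 0.0009
t 16.98 loc [-20.8  70.6  27.6] yaw 0.2 z [-0.013  0.002 -1.   ] F loc [-22.4   3.8  24. ] w 0.0009 q [-0.15  0.54  1.46  0.    1.16  1.61]
[0, 0, 50] [[460.6 242.6]]
[-10, 0, 50] [[457.7 259.7]]
[-10, 140, 50] [[193.1 258.8]]
[0, 140, 50] [[190.4 241.7]]
[-45, 0, 10] [[424.2 274.7]]
[-45, 140, 10] [[225.9 274. ]]
[0, 200, 35] [[ 97.4 229.6]]
```

View pics/w8.png

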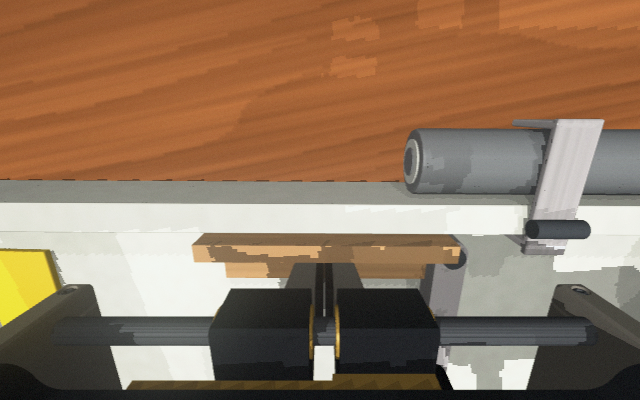

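View pics/s8.png

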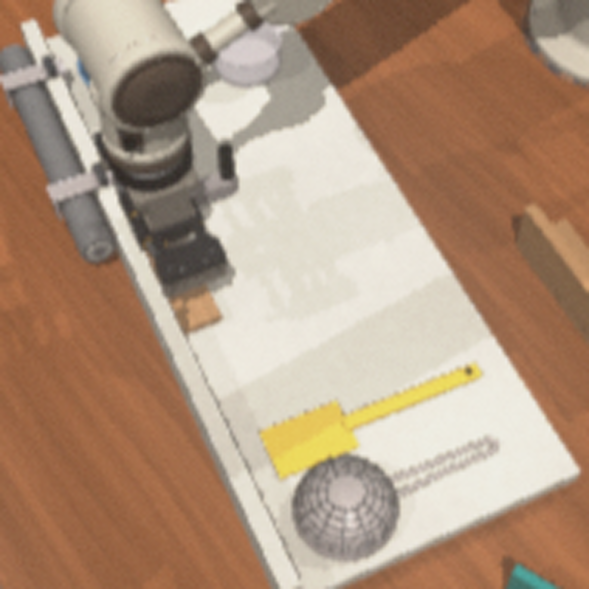

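View pics/t8.png

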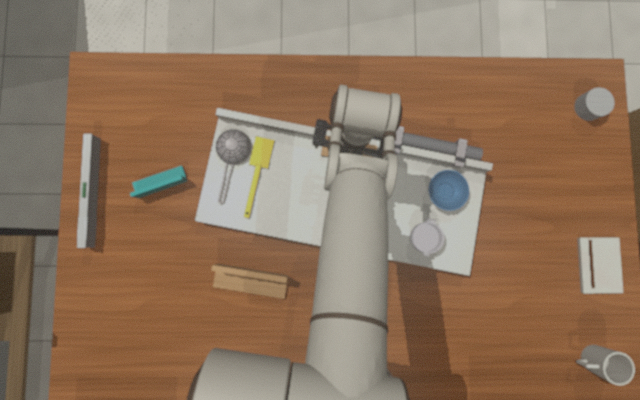

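```bash
python3 - <<'E'
import cv2
im=cv2.imread("pics/w8.png")
cv2.imwrite("pics/w8c.png",cv2.resize(im[215:295,180:480],None,fx=2.66,fy=5,interpolation=cv2.INTER_CUBIC))
E
```

```text
(no output)
```

View pics/w8c.png

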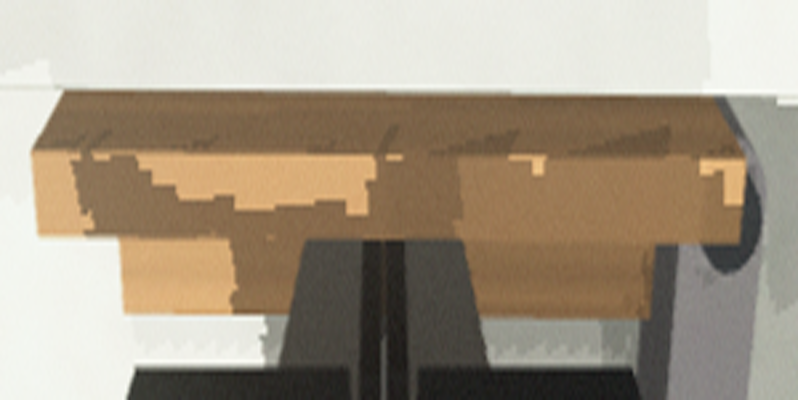

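The rail's back meets the lip edge along its whole length, its end is against the arm, and the fingers are in the inner corner pushing 22 N in and 24 N down. I hand it in now.

```bash
python3 go.py; python3 - <<'E'
from station import robot
print(robot.sign_off())
E
python3 go.py
```

```text
t 17.13 loc [-20.8  70.6  27.6] yaw 0.2 z [-0.013  0.002 -1.   ] F loc [-21.7   3.7  23.7] w 0.0009 q [-0.15  0.54  1.46  0.    1.16  1.61]
the job is handed in; nothing more can be done
None
the job is handed in; nothing more can be done
```

The job is handed in at 17.1 s, and all my last checks passed: the stop arm is home, and the rail is in the corner with the fingers holding it there.

- **Stop arm:** I swung it by its peg to the hard stop, where it pushed back with about 15 N. After I let go, the wrist picture showed it square to the lip, with hinge and peg within 2 px of where they should be.
- **Rail:** I took the smaller wooden one on the board, gripped it by the top of its upright leg and set it in the corner. The pictures show its back flush along the lip and its end touching the arm.
- **Final push:** the closed fingers press into the inside corner of the L, about 22 N into the lip, 24 N down and about 4 N towards the arm. For a moment this push reached about 35 N in each direction, so I eased it back.
- **Bystanders:** the dish, sieve, spatula and acrylic box look unmoved in the last top picture.

While I was swinging the arm, the peg rolled about 6 mm along the finger pads, with roughly 20 N of side force. I loosened the grip and finished the swing with one finger pushing.

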